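Lock the router plate's insert ring with the pin spanner

ROBOT

A 6-joint arm with a two-finger parallel gripper is mounted at the origin on a cart in front of the work surface, level with it; the furniture and walls round the work are solid. World frame = base frame: x ahead of the robot, y to its left, z up, the work surface at z = 0. Lengths are in mm, angles in rad, forces in N, time in s.
With the tool pointing down it reaches from about 275 to 825 mm from the base axis. Payload 5.2 kg.
Tool frame: the origin (TCP) lies at the very end of the fingers, on their centre line; the grasp point (between the pads) lies 19 mm behind it; z points along the fingers, y is the direction in which the jaws open and shut (so a half turn about z gives the same grasp; the last joint's range is limited). The gripper opens to 93 mm and grips with 3 to 60 N. Pads are 15 mm wide; open, the fingers measure 128 mm over their backs; the gripper's body (75 mm by 188 mm) begins 65 mm behind the grasp point.
Start: joints at [1.002, 0.259, 1.535, -0, 1.348, -0.203], TCP at [196.712, 513.624, 218.653] pointing down, gripper open.
Joint ranges: [-3.14, 3.14], [-0.91, 2.08], [0.19, 2.58], [-1.22, 4.36], [0.22, 2.71], [-3.12, 3.12]. Speed limits (rad/s): [2.57, 2.57, 3.14, 3.14, 3.14, 3.14].

INTERFACE

Orientations are given as [roll, pitch, yaw] about the fixed x, y, z axes, in that order (R = Rz(yaw) Ry(pitch) Rx(roll)).
In Python, from bench import robot gives the robot as it stands. The module is installed in compiled form; this text tells all that it offers. Calls block until the motion is done:
- robot.move_ptp(position, orientation): joint-space move of the TCP to a pose.
- robot.move_linear(position, ori=None, speed=150, f_stop=None): straight line of the TCP; ori=None keeps the orientation; speed is the mean speed in mm/s. With f_stop (N) it stops when the force on the tool has changed by that much, and returns True; else False.
- robot.move_j(angles): joint-space move.
- robot.move_gripper(opening): opening from 0.0 (shut) to 1.0 (fully open); the grip force is fixed at half the most; returns when the fingers have stopped.
- robot.sleep(seconds).
- robot.inverse_kinematics(position, orientation): joint angles nearest the present ones, or None.
- robot.get_image(name): name is "side" or "top" or "wrist"; returns a dict with "img" (384x512x3 uint8, blue, green, red), "fovy" (degrees; the focal length in pixels is half the picture's height over the tangent of half this angle, whatever the lens; pixels are square), "cx", "cy" (the principal point, pixels), "eye" and "orientation" of the camera in the world. Camera axes: x right, y down, z forward; pixel columns grow to the right and rows downward; lengths in mm; the calibration is good to about 2 mm. A picture is of the moment at which its call begins. There is no depth.
A pose or a line that the arm cannot do raises robot.MotionError and nothing moves.
- robot.hand_in(): hands the job in, once; it reports no verdict.
Readings, each from a call of its own:
- robot.current_t(): time.
- robot.current_qpos(): joint angles.
- robot.current_joint_vel(): joint speeds.
- robot.current_joint_efforts(): joint torques, N m.
- robot.current_tcp_pos(): TCP position.
- robot.current_eef_rot(): TCP orientation.
- robot.current_contact_force(): force on the tool from outside, world axes, zero at the start.
- robot.current_ft_torque(): the same for the moment, N m.
- robot.current_gripper_width(): opening from 0.0 (shut) to 1.0 (fully open).
Only numpy, scipy, OpenCV 4.12 (cv2) and the standard library are available. Lean on these libraries where they do the work, as an engineer would, in place of code of your own. Each camera call takes 0.05 s, during which the arm holds its last target.

TASK

Lock the recessed insert ring of the router plate: take the wide two-pin spanner (green grip) from its stand, lower its two pins all the way into the ring's two holes, and turn the ring clockwise, seen from above, until its red mark meets the red mark on the plate. Leave the spanner standing there with its pins in the ring, and do not disturb the narrow yellow spanner.

Things in the scene. Friction and masses are not known exactly. Their poses are not given: they have to be found in the camera images.
- wide_spanner_grip (a point): Loose spanner that fits (0.12-0.24 kg): upright green grip, x 22, y 40, z 56 mm, on a steel yoke 24 x 86 x 10. Point: grip centre, z up. Yoke's underside 44 mm below it; two 9 mm pins at y = +-32 reach down to 56 mm below. Same after a half turn. Grip from above across x. Yoke rests on a fixed wooden stand 34 mm high, pins in its slot: lift straight up 15 mm or more.
- narrow_spanner_grip (a point): Bystander, leave alone: spanner of the same build with yellow grip (22 x 40 x 56 mm), yoke 56 mm long, pins 34 mm apart; does not fit. Point: its grip centre. It stands end to end with the wide one in the same stand (59 x 220 mm, long along the spanners' y), centres 106 mm apart; either may be the left one.
- ring_top (a point): Dark steel ring, 100 mm across, bore 36, sunk 4 mm in a fixed aluminium plate (160 x 160, face 56 mm above the table). Point: centre of the ring's top face, turns with it, z up. Two 18 mm through holes at y = +-32 mm; red mark on the rim at +y. Pins fully in: yoke rests on this face, grip centre 44 mm above it. Pin play lets the spanner turn about 8 degrees before the ring follows.
- ring (a joint): Turn of the ring, rad: grows clockwise seen from above, 0 fully unlocked, 0.8 at the hard stop, where its red mark meets the plate's and it is locked. Starts between 0 and 0.15. Turns stiffly (0.12 N m friction, no spring), stays where it is left.

How it is judged (in metres and radians):
On the way:
1. the wide spanner's pins are down in the holes of the ring, which is still unlocked (horizontal distance between wide_spanner_grip and ring_top below 0.015 m and z of wide_spanner_grip in the frame of ring_top below 0.05 m and angle between the y axis of wide_spanner_grip and the y axis of ring_top, either way round below 0.3 rad and value of joint ring below 0.45 rad), for 0.1 s.
At the end, for the whole second after the job is handed in: the ring is turned to within 10 degrees of its stop (joint over 0.62 of 0.8 rad), and the wide spanner stands upright in it with both pins in the holes (grip centre within 15 mm of the ring's axis and less than 50 mm above its top) (value of joint ring above 0.62 rad and horizontal distance between wide_spanner_grip and ring_top below 0.015 m and z of wide_spanner_grip in the frame of ring_top below 0.05 m and angle between the y axis of wide_spanner_grip and the y axis of ring_top, either way round below 0.3 rad and angle between wide_spanner_grip's own z axis and vertical below 0.2 rad); the robot touches nothing.
It fails at once if the narrow yellow spanner is displaced by more than 30 mm (distance of narrow_spanner_grip from where it was at the start of the episode above 0.03 m).
It also fails if it takes over 42 s, if anything falls off the work surface, if the arm or the gripper's body presses on something with over 40 N, if the wrist force passes 120 N, or if a joint passes its speed limit or range.

## Working session

There is one attempt and no reset: what is moved stays moved. The work goes in short steps, each a Python script; the robot and the scene stay as the last script left them, time stands still between calls to the robot, and variables do not carry over. Pictures are saved under pics/ and viewed, and the job is handed in when it is done.

```bash
mkdir -p pics; cat > h.py <<'E'
from bench import robot
import numpy as np, cv2, pickle
from scipy.spatial.transform import Rotation as R
def snap(n,f):
    d=robot.get_image(n); cv2.imwrite(f'pics/{f}.png',d['img']); pickle.dump(d,open(f'pics/{f}.pkl','wb')); return d
def load(f): return pickle.load(open(f'pics/{f}.pkl','rb'))
def cam(d):
    o=np.array(d['orientation'],float)
    M=R.from_euler('xyz',o).as_matrix() if o.size==3 else o.reshape(3,3)
    f=d['img'].shape[0]/2/np.tan(np.radians(d['fovy'])/2)
    return M,np.array(d['eye'],float),f
def ray(d,u,v):
    M,e,f=cam(d); r=M@np.array([(u-d['cx'])/f,(v-d['cy'])/f,1]); return e,r/np.linalg.norm(r)
def onz(d,u,v,z):
    e,r=ray(d,u,v); return e+r*(z-e[2])/r[2]
def tri(rs):
    A=0;b=0
    for e,r in rs:
        P=np.eye(3)-np.outer(r,r);A=A+P;b=b+P@e
    x=np.linalg.solve(A,b); return x,[np.linalg.norm((np.eye(3)-np.outer(r,r))@(x-e)) for e,r in rs]
def proj(d,p):
    M,e,f=cam(d); c=M.T@(np.array(p)-e); return c[:2]/c[2]*f+[d['cx'],d['cy']]
E
python3 - <<'E'
from h import *
for n in('side','top','wrist'):
    d=snap(n,n+'0'); print(n,d['fovy'],d['cx'],d['cy'],d['eye'],d['orientation'])
print(robot.current_t(),robot.current_eef_rot())
a=[load(n+'0')['img'] for n in('side','top','wrist')]
E
```

```text
side 45.00103767722378 260.84998233068654 190.85469747217098 [ 244.84455517 -740.87717395  609.03954305] [-2.11478355  0.00515079 -0.37601854]
top 53.76283911696423 261.8319484728242 188.55857969624677 [394.89473202  30.7844096  998.97501125] [-2.9710227  -0.01772516 -1.57928327]
wrist 67.01110080032792 255.6162120865429 193.49639410597715 [120.34120373 542.05461354 383.78843853] [2.84911813e+00 5.54708417e-04 1.20541635e+00]
0.15 [-3.14022933e+00 -2.98673965e-04  2.77582476e+00]
```

View pics/side0.png

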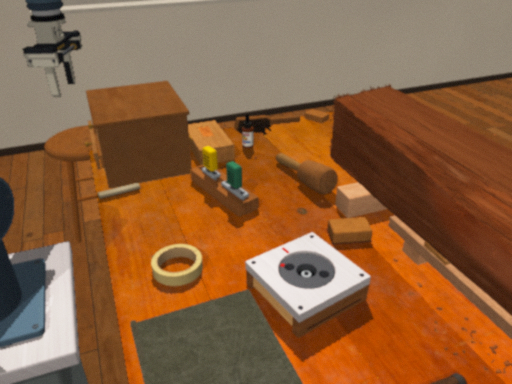

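View pics/top0.png

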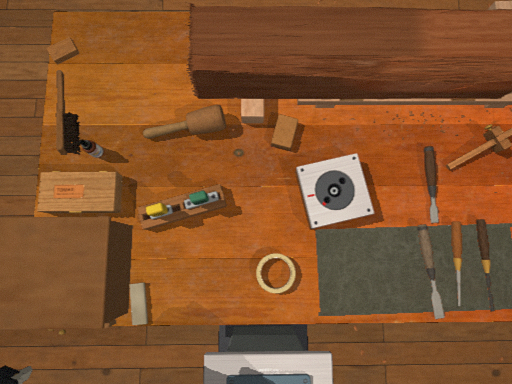

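View pics/wrist0.png

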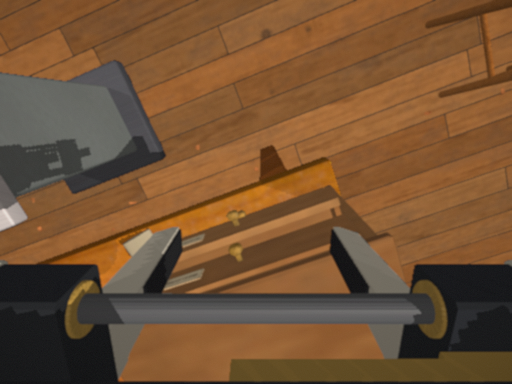

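The side view shows the green grip at about (234,175) and yellow at (210,157), with the plate at about (307,270). In the top view green is at (197,199), yellow at (157,210) and the ring at (335,190). A cabinet stands at top-view (50,270).

```bash
python3 - <<'E'
from h import *
a=load('side0')['img'];b=load('top0')['img']
z=lambda i,x,y,w,h,s:cv2.resize(i[y:y+h,x:x+w],None,fx=s,fy=s,interpolation=cv2.INTER_CUBIC)
cv2.imwrite('pics/c1.png',np.hstack([z(a,185,135,80,85,5),z(b,135,175,95,85,5)[:, :400]]))
cv2.imwrite('pics/c2.png',np.vstack([z(b,290,145,90,90,6)]))
cv2.imwrite('pics/c3.png',z(a,240,225,135,110,5))
d=load('top0')
for z in(0,100,200): print(z,[onz(d,u,v,z).round() for u,v in((108,220),(108,327),(130,222),(118,172))])
s=load('side0')
print(tri([ray(s,234,163),ray(d,199,196)]),tri([ray(s,187,108),ray(d,108,220)]))
E
```

```text
0 [array([485., 415.,   0.]), array([218., 399.,   0.]), array([480., 358.,   0.]), array([614., 397.,   0.])]
100 [array([476., 377., 100.]), array([235., 362., 100.]), array([471., 325., 100.]), array([592., 360., 100.])]
200 [array([467., 338., 200.]), array([253., 326., 200.]), array([463., 292., 200.]), array([570., 323., 200.])]
(array([531.29687876, 162.06322334, 112.43938304]), [np.float64(0.8510183542060904), np.float64(0.8510183542061742)]) (array([470.44469731, 341.50802538, 190.81563812]), [np.float64(2.353279003468023), np.float64(2.353279003468103)])
```

View pics/c1.png

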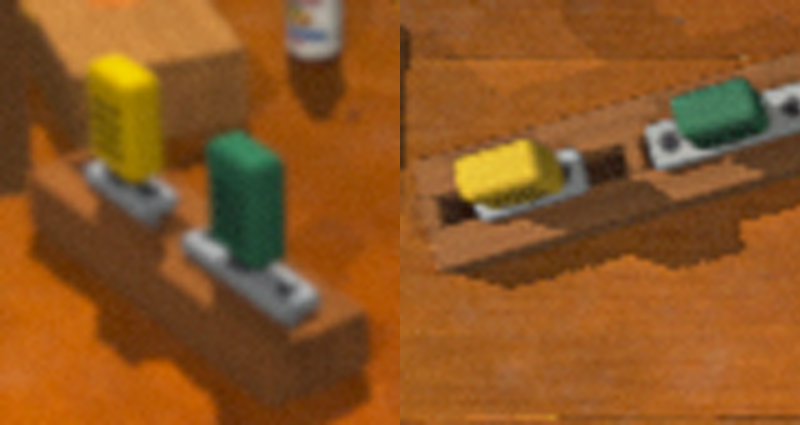

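View pics/c2.png

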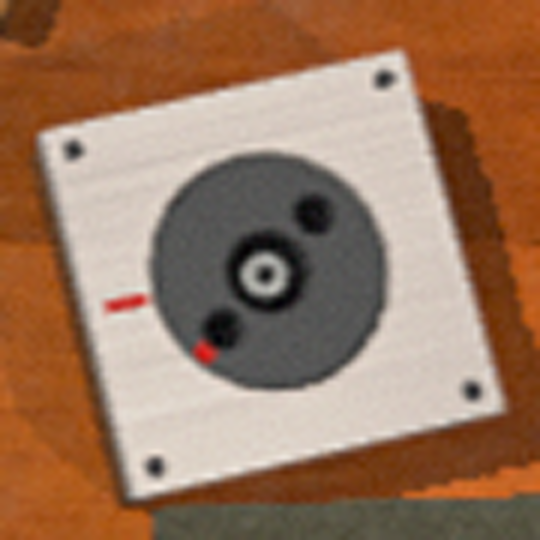

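View pics/c3.png

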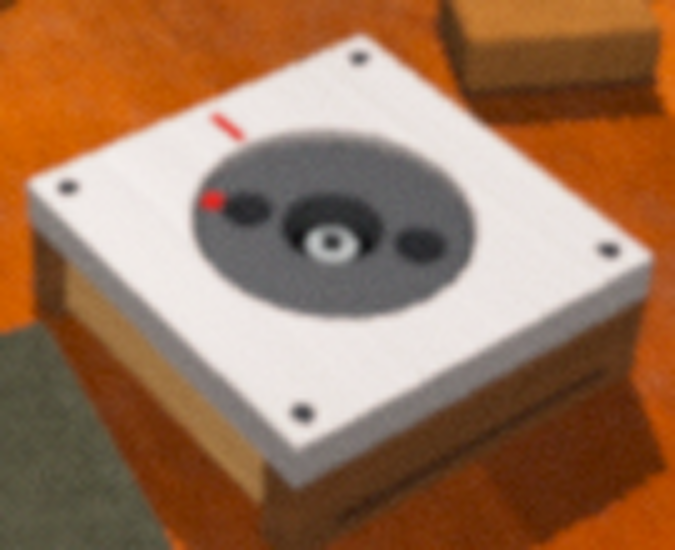

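```bash
python3 - <<'E'
from h import *
t=load('top0');s=load('side0')
T=lambda x,y,ox,oy,k:((x+.5)/k-.5+ox,(y+.5)/k-.5+oy)
for n,a,b in(('h1',(315,214),(420,244)),('h2',(221,328),(247,208)),('mark',(204,352),(212,201)),('pl',(146,299),(238,134)),('c1',(72,150),(68,187)),('c2',(383,79),(359,58)),('c3',(471,391),(609,250)),('c4',(155,467),(302,412)),('ctr',(268,271),None)):
    ut=T(*a,290,145,6)
    print(n,onz(t,*ut,56 if n[0] in'cp' and n!='ctr' else 52).round(1),*( [tri([ray(t,*ut),ray(s,*T(*b,240,225,5))])] if b else []))
for n,a,b in(('green topc',(722-400,100),(243,142)),('yellow',(497-400,158),(123,67))):
    print(n,tri([ray(t,*T(*a,135,175,5)),ray(s,*T(*b,185,135,5))]))
robot.move_ptp([320,440,330],[np.pi,0,2.3])
robot.move_ptp([525,155,260],[np.pi,0,1.849])
d=snap('wrist','w1');print(robot.current_t(),d['eye'])
E
```

```text
h1 [ 578.3 -192.8   52. ] (array([ 578.41637964, -192.59819853,   53.39028965]), [np.float64(0.3750569356702563), np.float64(0.37505693567028603)])
h2 [ 529.5 -150.8   52. ] (array([ 529.73469889, -150.76034654,   52.50873434]), [np.float64(0.3010643458903811), np.float64(0.301064345890521)])
mark [ 519.3 -143.2   52. ] (array([ 519.33737512, -143.03694909,   53.08032976]), [np.float64(0.13431158898488033), np.float64(0.1343115889849792)])
pl [ 541.5 -118.8   56. ] (array([ 540.94663613, -118.23752597,   59.46488401]), [np.float64(0.023293479856999227), np.float64(0.023293479856716776)])
c1 [605.8 -89.2  56. ] (array([548.77493548, -81.86117995,  29.29880417]), [np.float64(62.14335324736049), np.float64(62.14335324736047)])
c2 [ 636.4 -223.8   56. ] (array([ 583.28342358, -189.65967656,  144.45125714]), [np.float64(30.553420259469334), np.float64(30.55342025946936)])
c3 [ 501.7 -254.1   56. ] (array([ 543.37259808, -263.55059671,  111.28582732]), [np.float64(53.13321751852631), np.float64(53.13321751852604)])
c4 [ 470.8 -120.3   56. ] (array([ 514.86990257, -151.10081922,  -50.13103625]), [np.float64(37.831062964747794), np.float64(37.831062964747645)])
ctr [ 553.8 -171.7   52. ]
green topc (array([532.18260371, 162.69795972, 112.42192936]), [np.float64(1.6579793025974863), np.float64(1.6579793025974763)])
yellow (array([505.53508277, 268.60329269, 107.87887781]), [np.float64(1.9591641449757915), np.float64(1.9591641449758876)])
2.3 [501.4624433  233.54785182 426.03089165]
```

View pics/w1.png

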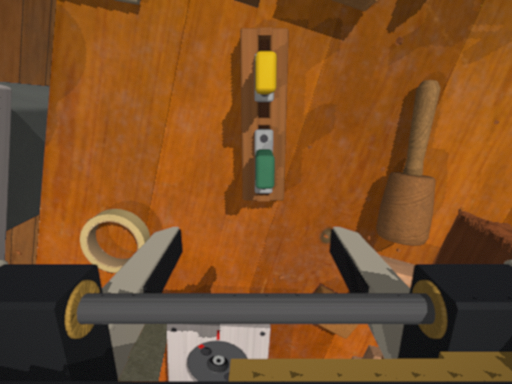

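Wrist view: the green grip is at about (264,170), its yoke runs from v=130 to 193, and yellow is at (265,73). Next I'll zoom in and measure.

```bash
python3 - <<'E'
from h import *
d=load('w1')
print(proj(d,[525,155,260]),proj(d,[532.2,162.7,106]),proj(d,[530,160,44]))
i=d['img'][20:210,215:315]
cv2.imwrite('pics/c4.png',cv2.rotate(cv2.resize(i,None,fx=4,fy=4,interpolation=cv2.INTER_CUBIC),cv2.ROTATE_90_CLOCKWISE))
cv2.imwrite('pics/c5.png',cv2.resize(d['img'][110:210,215:315],None,fx=6,fy=6,interpolation=cv2.INTER_CUBIC))
E
```

```text
[256.96501423 242.37789592] [264.33381781 176.99338202] [260.84520597 167.64748366]
```

View pics/c5.png

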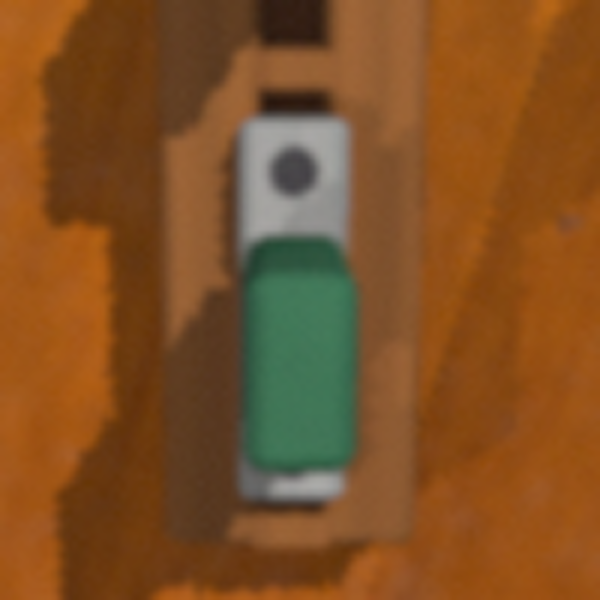

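```bash
python3 - <<'E'
from h import *
d=load('w1');t=load('top0');s=load('side0')
T=lambda x,y,ox,oy,k:((x+.5)/k-.5+ox,(y+.5)/k-.5+oy)
W=lambda x,y:T(x,y,215,110,6)
g=W(301,369)
print('grip top z106',onz(d,*g,106),tri([ray(d,*g),ray(t,*T(322,100,135,175,5)),ray(s,*T(243,142,185,135,5))]))
print('yoke ctr z44',onz(d,*W(294.5,307),44),[onz(d,*W(*p),44).round(1) for p in((296,115),(293.5,500),(294,170))])
a,b=onz(d,*W(296,115),44),onz(d,*W(293.5,500),44);v=a-b;print(np.linalg.norm(v),np.arctan2(-v[0],v[1]))
# stand edges
for p,q in(((160,100),(165,535)),((428,100),(410,535))):
    a,b=onz(d,*W(*p),34),onz(d,*W(*q),34);v=a-b;print(np.arctan2(-v[0],v[1]))
E
```

```text
grip top z106 [530.70246366 169.37820577 106.        ] (array([532.28038419, 166.67705286, 108.87809865]), [np.float64(3.6723012847072627), np.float64(4.350002151419112), np.float64(1.268316103954014)])
yoke ctr z44 [530.97739405 169.99147578  44.        ] [array([519.4, 210. ,  44. ]), array([543.5, 127.1,  44. ]), array([522.3, 198.7,  44. ])]
86.30593175862863 0.2820685369022365
0.2780008803983816
0.26813234676634073
```

```bash
python3 - <<'E'
from h import *
t=load('top0')
i=t['img'][180:230,165:235]
i=cv2.resize(i,None,fx=8,fy=8,interpolation=cv2.INTER_CUBIC)
for z,col in((44,(0,0,255)),(106,(255,0,0))):
  L,Wd=(43,12) if z==44 else (20,11)
  a=.278;ex=np.array([np.cos(a),np.sin(a),0]);ey=np.array([-np.sin(a),np.cos(a),0]);c=np.array([530.8,169.7,z])
  P=[((proj(t,c+sx*Wd*ex+sy*L*ey)-[165,180]+.5)*8-.5).astype(int) for sx,sy in((1,1),(1,-1),(-1,-1),(-1,1))]
  cv2.polylines(i,[np.array(P)],True,col,1)
cv2.imwrite('pics/c6.png',i)
E
```

```text
(no output)
```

View pics/c6.png

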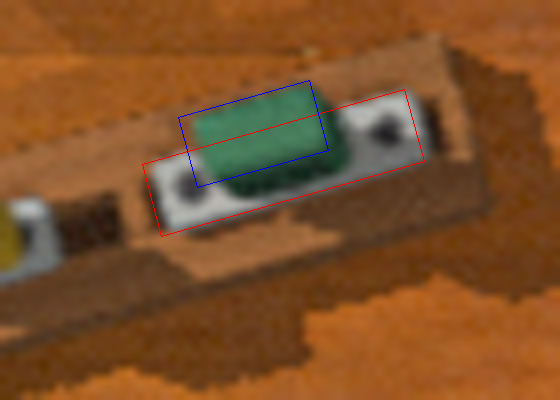

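The wrist and top views agree on the wide spanner to about 2.5 mm: around (531,168.5), yaw 0.278, with the height consistent with the yoke length. Grasping now.

```bash
python3 - <<'E'
from h import *
O=[np.pi,0,.278+np.pi/2]
robot.move_linear([531,168.5,130],O,speed=200)
print(robot.move_linear([531,168.5,59],O,speed=120,f_stop=15))
robot.move_gripper(0.0)
print(robot.current_gripper_width()*93,robot.current_tcp_pos(),robot.current_contact_force())
robot.move_linear([531,168.5,110],O,speed=120)
print(robot.current_gripper_width()*93,robot.current_contact_force(),robot.current_t())
snap('side','s2');snap('wrist','w2');snap('top','t2')
a=load('s2')['img'][60:240,120:320]
cv2.imwrite('pics/d1.png',cv2.resize(a,None,fx=3.5,fy=3.3,interpolation=cv2.INTER_CUBIC))
E
```

```text
False
22.007902992661734 [531.10134227 168.51537374  58.9997297 ] [ 0.60452412 -0.02123402 -0.8994853 ]
21.896965793021437 [-0.63565907  0.14358235 -1.53951773] 5.525
```

View pics/d1.png

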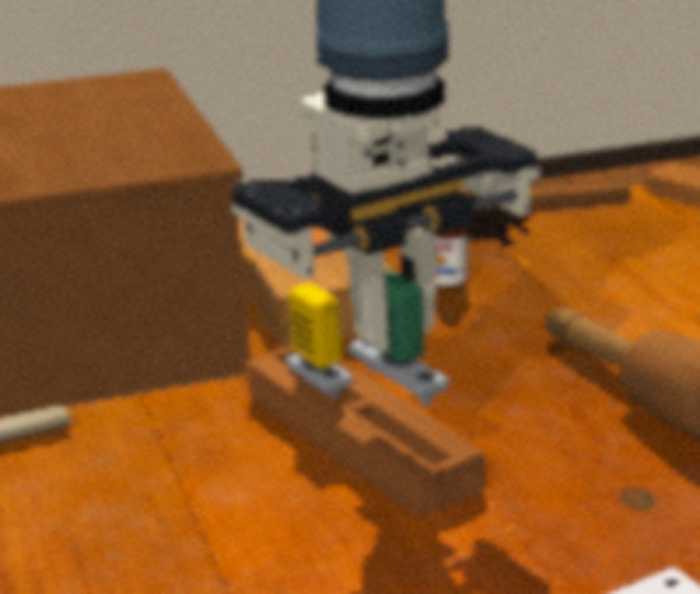

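View pics/w2.png

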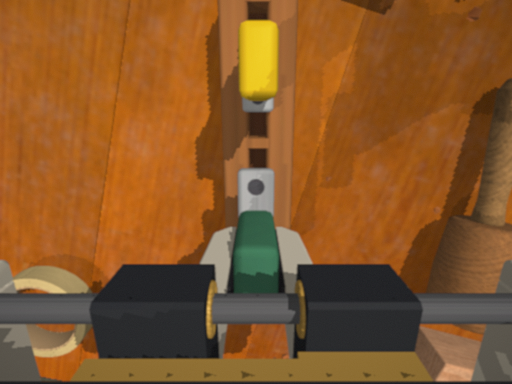

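Side view: the spanner is lifted clear (yoke at about (235,170) full-frame) and yellow is undisturbed. Wrist view: the held yoke's end is at (256,168) and its pin at (256,187). Now I'll compute the in-hand offset and go above the ring for a wrist view.

```bash
cat >> h.py <<'E'
def inhand(d,tcp,yaw,pts,z):
    a=yaw-np.pi/2; ex=np.array([np.cos(a),np.sin(a)]);ey=np.array([-np.sin(a),np.cos(a)])
    for p in pts:
        q=onz(d,*p,z)[:2]-np.array(tcp)[:2]; print('inhand x,y',(q@ex).round(2),(q@ey).round(2))
E
python3 - <<'E'
from h import *
d=load('w2')
cv2.imwrite('pics/d2.png',cv2.resize(d['img'][155:225,215:300],None,fx=7,fy=7,interpolation=cv2.INTER_CUBIC))
t=robot.current_tcp_pos();inhand(d,t,robot.current_eef_rot()[2],[(256,168.5),(256,187)],t[2]+19-34)
print(robot.current_eef_rot())
# go above ring
robot.move_linear([531,168.5,170],speed=200)
b=.866
robot.move_ptp([553.9,-171.7,170],[np.pi,0,b+np.pi/2])
snap('wrist','w3');snap('top','t3');snap('side','s3');print(robot.current_t(),robot.current_tcp_pos(),robot.current_qpos())
E
```

```text
inhand x,y -0.53 42.82
inhand x,y -0.52 30.63
[-3.13939390e+00 -3.83556613e-04  1.84875770e+00]
7.5583 [ 554.06693109 -170.39426159  169.85336036] [-4.90843611e-01  3.47444563e-01  1.53387381e+00  2.68538592e-04
  1.26062219e+00 -1.35830962e+00]
```

View pics/w3.png

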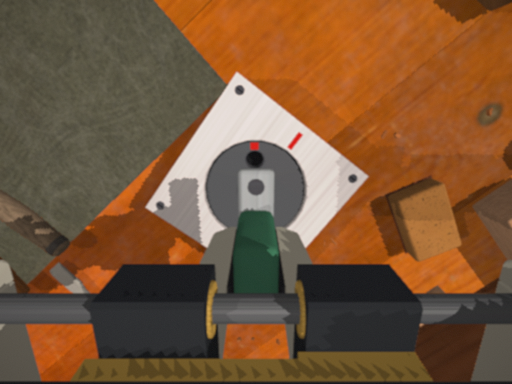

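View pics/d2.png

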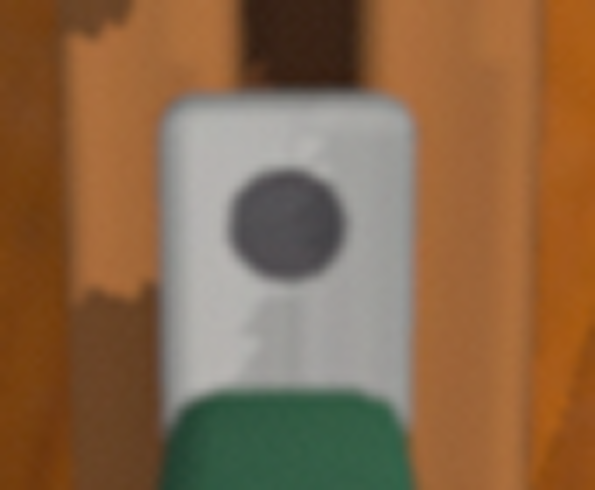

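View pics/s3.png

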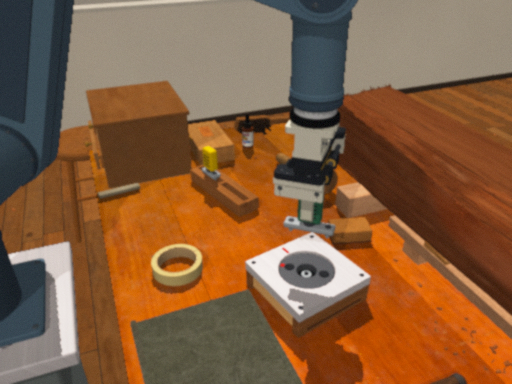

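Wrist view: the ring hole is at (255,158) with the red mark at (254,146), in line with the held yoke (pin at (256,187)).

```bash
python3 - <<'E'
from h import *
d=load('w3')
cv2.imwrite('pics/d3.png',cv2.resize(d['img'][130:240,195:315],None,fx=6,fy=5.4,interpolation=cv2.INTER_CUBIC))
t=robot.current_tcp_pos();y=robot.current_eef_rot();print(t,y)
print('hole/mark'); inhand(d,[553.9,-171.7],y[2],[(255,158),(254.5,146)],52)
print('pin'); inhand(d,t,y[2],[(256,187),(255.7,169)],t[2]+19-34)
for p in((295,141),):print(onz(d,*p,56))
E
```

```text
[ 554.06693109 -170.39426159  169.85336036] [ 3.14141608e+00 -3.94016017e-04  2.43818036e+00]
hole/mark
inhand x,y -0.48 33.55
inhand x,y -0.95 45.29
pin
inhand x,y -0.82 31.55
inhand x,y -1.0 43.36
[ 539.75477884 -110.3035868    56.        ]
```

View pics/d3.png

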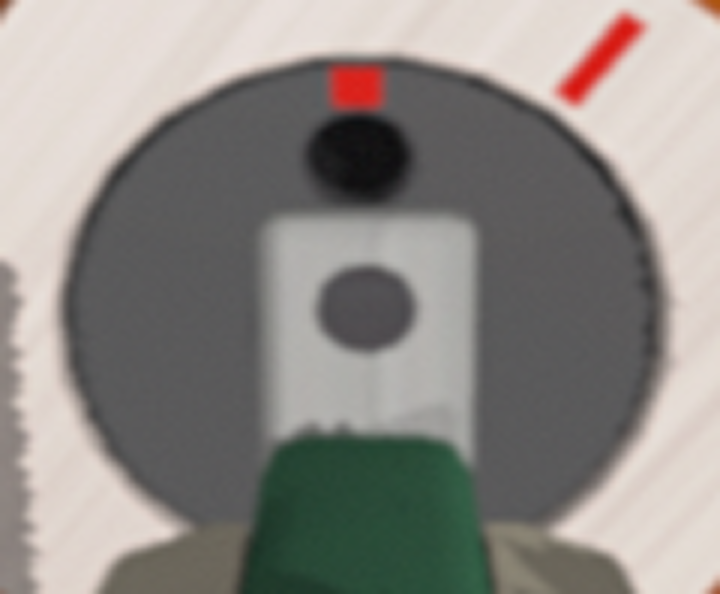

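Ring and pins line up within about 1.5 mm. Lowering.

```bash
python3 - <<'E'
from h import *
O=[np.pi,0,.866+np.pi/2]
C=[553.4,-171.2]
robot.move_linear(C+[98],O,speed=150)
robot.sleep(.2)
print(robot.current_contact_force())
print(robot.move_linear(C+[75],O,speed=40,f_stop=12))
print(robot.current_tcp_pos(),robot.current_contact_force(),robot.current_ft_torque(),robot.current_gripper_width()*93,robot.current_t())
snap('wrist','w4');snap('side','s4')
a=load('s4')['img'][180:340,230:390];b=load('w4')['img'][100:260,170:340]
cv2.imwrite('pics/e1.png',np.hstack([cv2.resize(a,(400,400),interpolation=3),cv2.resize(b,(400,400),interpolation=3)]))
E
```

```text
[-1.28949075  0.15656106 -2.30285997]
True
[ 552.97991449 -171.00641465   76.59290114] [-0.14348958  0.42836437  4.46456658] [ 0.00708792  0.1367791  -0.02284084] 21.68565884394801 8.925
```

View pics/e1.png

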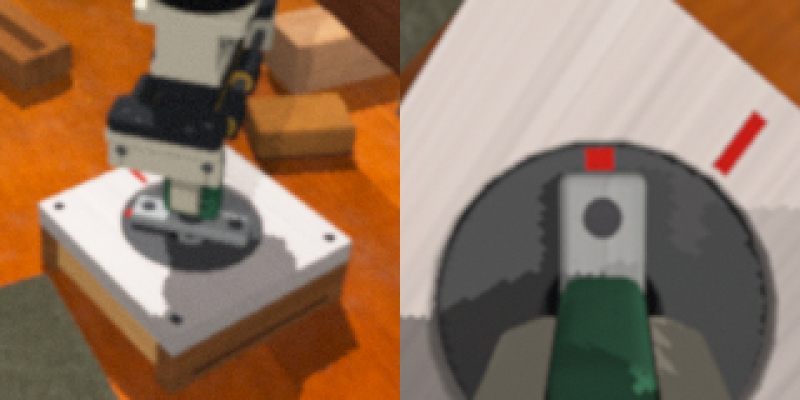

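Seated: TCP is at z 76.6 (expected 77), with the yoke lying on the ring face in both views. Now I'll turn clockwise in steps, watching the moment.

```bash
python3 - <<'E'
from h import *
p=[553.4,-171.2,76.8]
for a in (.7,.5,.3,.2,.12,.07):
    robot.move_ptp(p,[np.pi,0,a+np.pi/2])
    m=robot.current_ft_torque();f=robot.current_contact_force()
    print(a,robot.current_eef_rot()[2]-np.pi/2,m.round(2),f.round(1),robot.current_t())
    if abs(m[2])>1.2 or np.linalg.norm(f)>40: print('stop');break
snap('wrist','w5');snap('top','t5')
print(robot.current_tcp_pos())
b=load('w5')['img'][80:260,160:360]
cv2.imwrite('pics/e2.png',cv2.resize(b,None,fx=3,fy=3,interpolation=3))
E
```

```text
0.7 0.7037790072727792 [-0.    0.09  0.  ] [-0.2  0.6  1. ] 9.3083
0.5 0.506174032331808 [ 0.03 -0.07 -0.  ] [ 0.   0.1 -0.4] 9.6167
0.3 0.30726037449637134 [-0.   -0.02 -0.03] [ 0.7  0.4 -0.5] 9.925
0.2 0.20659759506940523 [ 0.11 -0.37  0.09] [ 2.6  0.9 -2.2] 10.175
0.12 0.1251933073335898 [ 0.23 -0.57  0.06] [ 3.7  1.6 -3.2] 10.425
0.07 0.07395519182508048 [ 0.26 -1.01  0.2 ] [ 5.1  0.9 -5.1] 10.675
[ 553.90747876 -171.1485364    76.76922893]
```

View pics/e2.png

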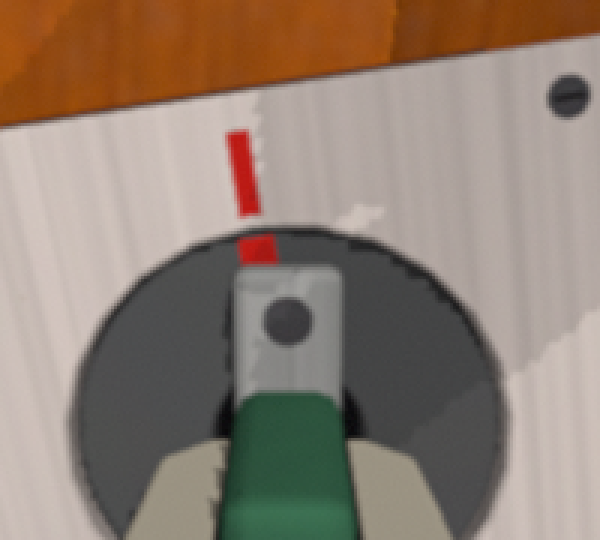

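The marks meet: the plate mark's line runs straight into the ring mark. I'll ease the twist, release, retreat and check.

```bash
python3 - <<'E'
from h import *
p=[553.4,-171.2,76.8]
robot.move_ptp(p,[np.pi,0,.11+np.pi/2])
print(robot.current_ft_torque().round(2))
robot.move_gripper(0.6)
print(robot.current_gripper_width())
robot.move_linear([553.4,-171.2,230],speed=100)
robot.move_ptp([430,50,330],[np.pi,0,.11+np.pi/2+.3])
snap('top','t6');snap('side','s6');snap('wrist','w6');print(robot.current_t(),robot.current_contact_force())
a=load('s6')['img'][200:340,230:380];b=load('t6')['img'][145:235,285:385]
cv2.imwrite('pics/f1.png',np.hstack([cv2.resize(a,(400,400),interpolation=3),cv2.resize(b,(400,400),interpolation=3)]))
E
```

```text
[ 0.07 -0.35  0.09]
0.6008946969523353
14.6583 [-0.22457438 -0.6659123   0.11821288]
```

View pics/f1.png

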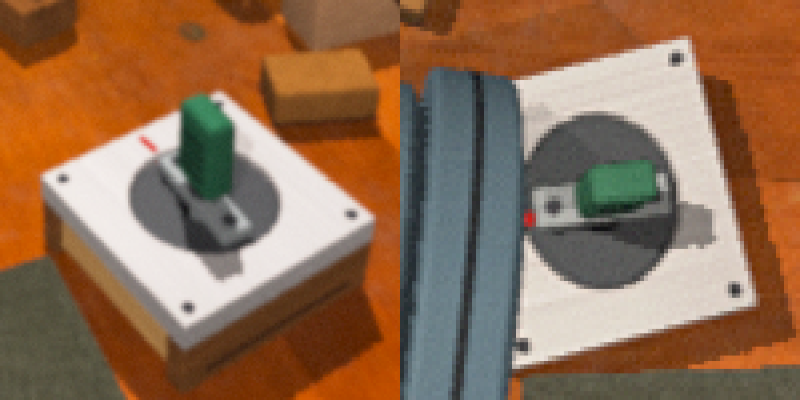

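View pics/s6.png

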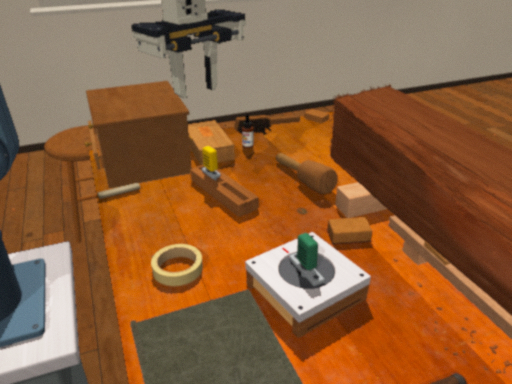

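Side view: the spanner stands upright, yoke flat on the ring, and yellow is at (210,157) as at the start. Top view: the ring mark is at about (317,194), an angle of about 0.23 rad against the plate mark's 0.226. Handing in.

```bash
python3 -c "
from h import *
robot.hand_in();print(robot.current_t())"
```

```text
the job is handed in; nothing more can be done
the job is handed in; nothing more can be done
```

I took the wide green spanner from its stand and lowered its pins fully into the ring. I then turned the ring clockwise until the red marks met, released the spanner, moved the arm clear and handed in after about 14.7 s.

- **Seating:** the spanner bottomed out with the TCP at z 76.6 mm (77 expected). In the side and wrist views its yoke lay flat on the ring face.
- **Ring:** before release, the wrist view showed the ring's mark running into the plate's mark. After release, the top view put the ring's mark at about 0.23 rad, against 0.226 rad for the plate's mark. The arm hid the plate's mark in that last top view, so I compared with its earlier position.
- **Spanners:** the wide one stands upright in the ring, and the yellow one is at the same place in the side image as at the start.
- **Disagreement:** the top and wrist cameras differed by about 2.5 mm on where the wide spanner stood, and by about 1.5 mm on the ring's centre. I used values in between, and the pins went in without trouble.

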